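# Fetch the red key and switch on the bench power

### The arm

A 6-joint arm with a two-finger parallel gripper is mounted at the origin on the work surface. World frame = base frame: x ahead of the robot, y to its left, z up, the work surface at z = 0. Lengths are in mm, angles in rad, forces in N, time in s.
With the tool pointing down it reaches from about 400 to 925 mm from the base axis. Payload 12.5 kg.
Tool frame: the origin (TCP) lies at the very end of the fingers, on their centre line; the grasp point (between the pads) lies behind it (env.grip_depth is the z of the grasp point in the tool frame, in mm); z points along the fingers, y is the line along which they close (so a half turn about z gives the same grasp; the last joint's range is limited). The gripper opens to 95 mm and grips with 3 to 60 N. Pads are 20 mm wide; open, the fingers measure 119 mm over their backs; the gripper's body (75 mm by 180 mm) begins 59 mm behind the grasp point.
Start: joints at [-1.242, 0.491, 1.559, -0, 1.092, -0.106], TCP at [263.293, -566.857, 186.561] pointing down, gripper open.
Joint ranges: [-3.1, 3.1], [-0.84, 2.19], [0.05, 2.79], [-1.13, 4.28], [0.06, 2.93], [-2.69, 2.69]. Speed limits (rad/s): [2.22, 2.22, 2.79, 3.14, 3.14, 3.14].

### API

Orientations are given as [roll, pitch, yaw] about the fixed x, y, z axes, in that order (R = Rz(yaw) Ry(pitch) Rx(roll)).
In Python, from cell import env, optics gives the robot as it stands.
- The arm moves only by the tool step_arm, never from a script. Its argument "moves" is a list of rows, each an object of numbers: "tx", "ty", "tz": the shift along the tool's x, y, z in mm; "roll": the turn about the tool's z in rad. In form: [{"tx": .., "ty": .., "tz": .., "roll": ..}, ...]. A call has 1 to 12 rows; each row is the pose to reach, as a shift and turn from the pose commanded when the call began, along the tool's axes at that moment; what a row does not reach only later rows make up. A row lasts 1/12 s, in which the tool goes at most 41.7 mm and 7.16 degrees, less where a joint would pass 70% of its speed; a pose out of reach is approached as far as the arm can. A call with a gripper value outside its range is refused whole. "grip" is the finger opening in mm, from 0 to 95.1, set as the call begins (left out, the last holds). The fingers move at their own pace and stop on an object; the grip force is fixed at half the most. Time passes only in rows, so rows that repeat a pose let the fingers close. It gives the time, the measured TCP pose, the force, the opening and the grip force at its end, in the units of the state.
- env.state(): the state, without advancing time (a new reading comes with each control period).
- optics.read_camera(name): name is "scene" or "top" or "wrist"; returns a dict with "pixels" (384x512x3 uint8, blue, green, red), "mtx" (3x3 intrinsics, pixels), "view" (4x4, takes a point from world to camera coordinates). Camera axes: x right, y down, z forward; pixel columns grow to the right and rows downward; lengths in mm; the calibration is good to about 2 mm. A picture is of the moment at which its call begins. There is no depth.
- env.job_done(): hands the job in; it is judged then, once.
The state is a dict: "t": time; "joints": joint angles; "qvel": joint speeds; "tau": joint torques, N m; "eef_pos": TCP position; "tcp_rot": TCP orientation; "ft_force": force on the tool from outside, world axes, zero at the start; "moment": the same for the moment, N m; "opening": opening from 0.0 (shut) to 1.0 (fully open); "grip_force": force on a finger pad.
Only numpy, scipy, OpenCV 4.12 (cv2) and the standard library are available. Lean on these libraries where they do the work, as an engineer would, in place of code of your own. Each camera call takes 0.05 s, during which the arm holds its last target. There are 200 camera calls.

### The job

Switch on the bench power for the sander: lift the red key up and off its hook, push it blade-down fully home into the slot of the grey switch box, and turn it clockwise as far as it goes, from the red mark to the green one. Leave the key standing in the switch and leave the blue key and the scraper on their hooks, and the tape roll, sanding block and wax tin where they are.

Things in the scene. Friction and masses are not known exactly. Their poses are not given: they have to be found in the camera images.
- red_key: Red plastic key, steel blade, 110 mm long, 120 g, hanging blade-down on one of three hooks. Origin: middle of the blade's tip (lowest point); z up to the head. Blade 22 mm (key y) by 8 mm (key x), 40 mm long, last 5 mm slimmer (18 by 5). Collar 34 mm across, 40 to 50 mm above the origin; then the loop head. Fits the slot either way round (half turn about z).
- red_key_collar (a point): Point on the red key's axis at the underside of its collar, 40 mm above the blade tip; it lies at the slot's mouth when the key is fully home.
- red_key_head (a point): Centre of the red key's loop head, 80 mm above the blade tip: the place to grip from above, across its width. Head 40 mm wide (key y), 12 mm thick (key x), 60 mm high, with an upright window 18 mm wide and 36 mm high through its thickness, centred here; the window's upper edge rests on the hook.
- hook_stand: Stand with a plywood foot (130 x 350 x 18 mm) and a yellow cross bar along its y (145 to 171 mm above the bench, front face at x = +45 mm), on posts at y = +-163 mm. Origin: centre of the foot's underside. Three black hooks at y = -110, 0 and +110 mm point out to -x.
- rail_mid (a point): Where a thing hangs on the middle hook: on its upper side, 165 mm above the bench, at x = +12 mm of the stand, same axes. All hooks are 8 mm round bars, level out to 24 mm before this point (-x), then turned up: the tip ends 36 mm out and 14 mm up. To come off, a key must rise 15 to 27 mm, then go out to -x by 50 mm or more.
- switch_box: Grey switch box, 130 x 130 mm, 80 mm high, fixed to the bench, origin at the centre of its underside. On top a yellow disc, 68 mm across, its upper face 90 mm above the bench, with a key slot in the middle. Red (off) mark on the housing on the box's +y side, green (on) mark 1.25 rad clockwise of it.
- slot (a point): Centre of the key slot's mouth, on the top of the yellow disc, turning with it: z up, the slot is 24.5 mm long along its own y and 10.5 mm wide along x, and 50 mm deep. A black line on the disc at the slot's +y end points at the marks.
- key_disc (a joint): Angle of the yellow disc, rad, growing clockwise seen from above: 0 at the red mark (off), 1.25 at the stop by the green mark (on). It stays where it is left; stiff, about 0.05 N m. The key has about 0.1 rad of play in it.
- blue_key: Key of the same shape as the red one but blue, on another hook; not wanted. Same origin and axes.
- scraper: Scraper, 110 mm long, with a 50 mm wide steel blade and a wooden loop head like that of the keys, on the remaining hook; not wanted. Origin: middle of the blade's lower edge.
- wax_tin: Copper-coloured tin, 84 mm across, 60 mm high, origin at the centre of its underside.
- tape_roll: Roll of blue tape lying flat, 96 mm across, 25 mm high, origin at the centre of its underside.
- sanding_block: Cork sanding block, 65 x 110 x 38 mm, origin at the centre of its underside.
Mind the look-alikes: they are no part of the job. Of the things like the red_key, leave any that is pink or white; of the rest the larger one is meant.

How it is judged:
By the outcome, as a careful person would: the job done as asked, in the order asked, and still so for the second after the job is handed in, with the robot touching nothing.
It also fails if it takes over 59 s, if anything falls off the work surface, if the arm or the gripper's body presses on something with over 40 N, if the wrist force passes 120 N, or if a joint passes its speed limit or range.

## Working session

There is one attempt and no reset: what is moved stays moved. The work goes in short steps, Python scripts to look and compute and a tool call to move; the robot and the scene stay as the last step left them, time stands still between calls to the robot, and variables do not carry over. Pictures are saved under pics/ and viewed, at most 10 in all, crops included, and the job is handed in when it is done.

Besides the shell and the picture viewer there is one more tool, called as name(argument=value, ...) on one line, values as JSON. step_arm: Moves the arm, as the interface text tells. Its arguments: {"type":"object","properties":{"moves":{"type":"array"},"grip":{"type":"number"}},"required":["moves"]}

```bash
mkdir -p pics; ls
python3 - <<'E'
from cell import env, optics
import cv2,numpy as np
ims=[]
for n in("scene","top"):
    c=optics.read_camera(n);cv2.imwrite(f"pics/{n}0.png",c["pixels"]);ims.append(c["pixels"])
    np.savez(f"{n}.npz",mtx=c["mtx"],view=c["view"]);print(n,c["mtx"].round(1).tolist(),c["view"].round(3).tolist())
print(env.state(),env.grip_depth)
for n,i in zip(("scene","top"),ims): cv2.imwrite(f"pics/{n}0b.png",cv2.resize(i,(800,600),interpolation=cv2.INTER_CUBIC))
E
```

```text
pics
scene [[368.7, 0.0, 256.5], [0.0, 368.7, 193.6], [0.0, 0.0, 1.0]] [[0.408, 0.913, 0.003, -137.462], [0.695, -0.308, -0.65, -315.641], [-0.592, 0.267, -0.76, 1394.289], [0.0, 0.0, 0.0, 1.0]]
top [[389.6, 0.0, 254.0], [0.0, 389.6, 191.1], [0.0, 0.0, 1.0]] [[0.026, -1.0, -0.003, -120.02], [-0.998, -0.026, -0.061, 531.093], [0.061, 0.005, -0.998, 1088.171], [0.0, 0.0, 0.0, 1.0]]
{'t': 0.1, 'joints': array([-1.24159364e+00,  4.91512003e-01,  1.55937669e+00,  2.00798787e-06,
        1.09169896e+00, -1.05570216e-01]), 'qvel': array([-3.93826067e-04, -2.24322802e-04, -9.47087330e-05,  4.31515605e-04,
       -1.96365569e-04, -1.42009223e-03]), 'tau': array([ 1.88925369e-03, -6.13623548e+01, -2.58606201e+01,  6.93686306e-02,
        4.70290531e-02, -3.25233327e-05]), 'eef_pos': array([ 263.21397802, -566.61120483,  186.01636312]), 'tcp_rot': array([-3.14060338e+00, -1.06618632e-04,  4.34771920e-01]), 'ft_force': array([ 0.39477072,  0.23692649, -0.68733604]), 'moment': array([0.01726621, 0.01381863, 0.01815373]), 'grip_force': 0.0, 'opening': 0.9995798186043681} -18.8
```

View pics/scene0b.png

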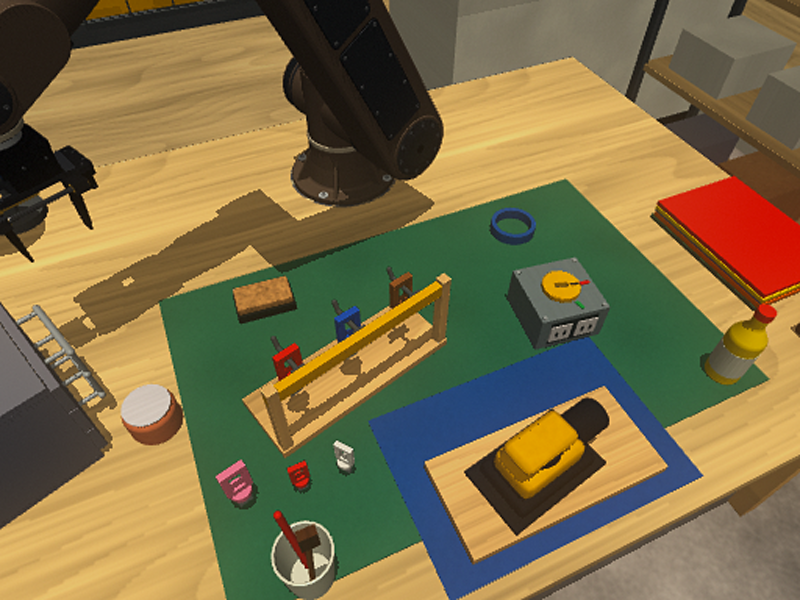

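View pics/top0b.png

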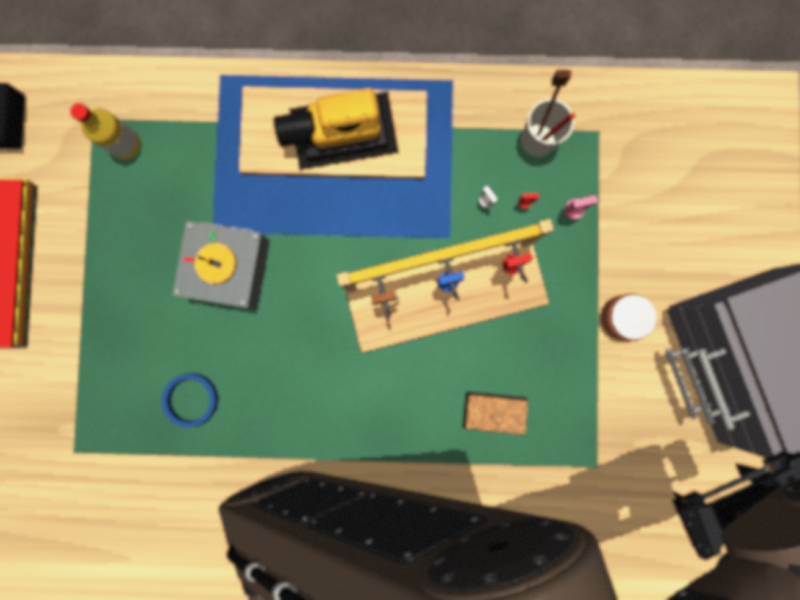

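The hanging red key is at scene (288,360) in the 800x600 view. The look-alikes are the small red one (299,474), pink (237,482), white (344,457) and the blue one on a hook (347,323). The hanging red one fits, being the larger of the reds and on a hook. Next I'll look at enlarged crops to confirm it and measure.

Run:
```python
import cv2,numpy as np
t=cv2.imread("pics/top0.png");s=cv2.imread("pics/scene0.png")
def crop(im,x,y,w,h,k):
    c=cv2.resize(im[y:y+h,x:x+w],None,fx=k,fy=k,interpolation=cv2.INTER_CUBIC)
    for i in range(0,w,10): cv2.putText(c,str(x+i),(i*k,8),0,.3,(255,255,255),1);cv2.line(c,(i*k,10),(i*k,14),(255,255,255),1)
    for i in range(0,h,10): cv2.putText(c,str(y+i),(0,i*k+4),0,.3,(255,255,255),1)
    return c
cv2.imwrite("pics/a.png",crop(t,210,135,150,95,5))
b=np.zeros((600,800,3),np.uint8)
c=crop(t,108,138,65,60,6);b[:c.shape[0],:c.shape[1]]=c
c=crop(s,320,160,75,65,5);b[:c.shape[0],400:400+c.shape[1]]=c
c=crop(s,165,205,65,32,7);b[370:370+c.shape[0],:c.shape[1]]=c
cv2.imwrite("pics/b.png",b)
```

```text
(no output)
```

View pics/a.png

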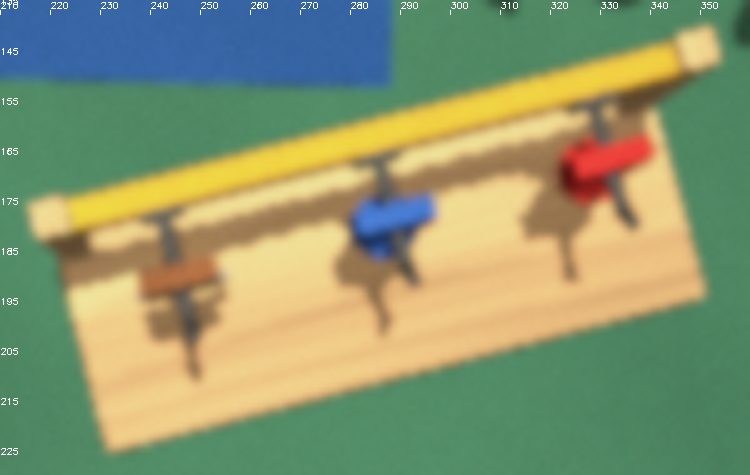

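View pics/b.png

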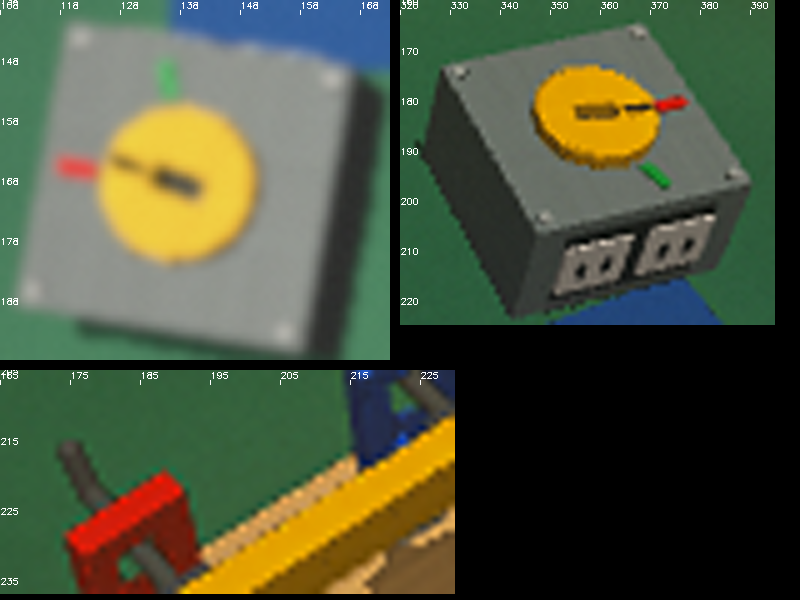

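```bash
cat > h.py <<'E'
import numpy as np
def P(cam,k,x0,y0,px,py,z,ox=0,oy=0):
    d=np.load(cam+".npz");u=(px-ox+.5)/k-.5+x0;v=(py-oy+.5)/k-.5+y0
    R=d["view"][:3,:3];t=d["view"][:3,3];c=-R.T@t
    r=R.T@np.linalg.inv(d["mtx"])@[u,v,1]
    return (c+r*(z-c[2])/r[2])[:2]
E
python3 - <<'E'
from h import *
A=lambda x,y,z:P("top",5,210,135,x,y,z)
B=lambda x,y,z:P("top",6,108,138,x,y,z)
C=lambda x,y,z:P("scene",5,320,160,x,y,z,400,0)
D=lambda x,y,z:P("scene",7,165,205,x,y,z,0,370)
ang=lambda a,b:np.arctan2(*(b-a)[::-1])
bl=A(107,452,18);br=A(706,298,18);print("foot -x edge",bl,br,np.linalg.norm(bl-br),"stand yaw",ang(br,bl)-np.pi/2)
yw=ang(br,bl)-np.pi/2;Rz=np.array([[np.cos(yw),-np.sin(yw)],[np.sin(yw),np.cos(yw)]])
for y in(-110,0,110): print("hook",(bl+br)/2+Rz@[65+12,y])
print("head top",A(613,157,177),D(124.5,513,177), "yaw",ang(A(652,148,177),A(576,164,177))-np.pi/2,ang(D(73,544,177),D(176,481,177))-np.pi/2)
print("blue",A(395,215,177))
print("disc",B(177,184,90),C(595,117,90), "rim", [C(*p,90) for p in((533,105),(659,120),(585,66),(603,157))],[B(*p,90) for p in((98,180),(257,182),(180,102),(177,264))])
print("slot",B(180,184,90),ang(B(199,191,90),B(155,175,90))-np.pi/2,C(597,111,90),ang(C(575,113,90),C(619,110,90))-np.pi/2)
print("line",ang(B(135,168,90),B(113,158,90))-np.pi/2,ang(C(625,109,90),C(652,107,90))-np.pi/2)
print("red",B(78,170,80)-B(177,184,90),C(672,104,80)-C(595,117,90))
print("green",B(169,78,80)-B(177,184,90))
s=[B(*p,80) for p in((79,36),(332,78),(285,333),(32,291))];print("screws",s,np.mean(s,0),ang(s[1],s[0])-np.pi/2,ang(s[2],s[3])-np.pi/2)
s=[C(*p,80) for p in((459,71),(640,33),(737,173),(545,216))];print("screws",s,np.mean(s,0),ang(s[0],s[1])-np.pi/2,ang(s[3],s[2])-np.pi/2)
E
```

```text
foot -x edge [436.59192713 -43.82255636] [ 532.21802687 -379.69679899] 349.22178885416537 stand yaw 0.27736911599431413
hook [ 588.58286285 -296.47076373]
hook [ 558.46197318 -190.67505491]
hook [528.34108351 -84.87934608]
head top [ 590.16742937 -295.0225441 ] [ 590.19047266 -296.3855476 ] yaw 0.2341978236328619 0.27520011650549914
blue [ 559.13955499 -189.7989884 ]
disc [582.14223106 205.67206398] [585.54236831 202.20756895] rim [array([563.7026131 , 175.46244179]), array([601.98073088, 233.67890949]), array([550.03571662, 219.55413114]), array([612.24359109, 189.25886569])] [array([583.01404114, 240.753425  ]), array([583.95047792, 170.27629419]), array([618.72463579, 205.97219544]), array([546.63698521, 204.08671996])]
slot [582.17668786 204.34316462] -0.322115291065163 [582.17920203 205.83766425] -0.3272174285509406
line -0.39916301562856527 -0.3195790635234532
red [ 6.26301428 47.66637724] [ 2.69960902 53.10782907]
green [48.76368893  8.80256652]
screws [array([648.85372441, 255.74455892]), array([632.79063046, 141.3791547 ]), array([517.86973861, 157.66874906]), array([533.66091665, 271.30110306])] [583.29375253 206.52339143] -0.13954131888153198 -0.1380829207523071
screws [array([516.53952573, 157.74250533]), array([533.33337525, 272.01688826]), array([645.76160821, 257.2918513 ]), array([628.59083908, 143.12928852])] [581.05633707 207.54513335] -0.14591626314397677 -0.149287287276892
```

```bash
cat >> h.py <<'E'
def go(x,y,z,yaw):
    from cell import env
    s=env.state();p=s["eef_pos"];w=s["tcp_rot"][2];c,n=np.cos(w),np.sin(w);dx,dy,dz=np.array([x,y,z])-p
    print("pos",p.round(1),"rot",s["tcp_rot"].round(3),"shift tx %.1f ty %.1f tz %.1f roll %.3f"%(c*dx+n*dy,n*dx-c*dy,-dz,-((yaw-w+np.pi)%(2*np.pi)-np.pi)))
E
python3 -c "from h import *;go(589.7,-296,250,.27)"
```

```text
pos [ 263.2 -566.6  186. ] rot [-3.141 -0.     0.435] shift tx 410.1 ty -107.9 tz -64.0 roll 0.165
```

step_arm(moves=[{"tz":-40},{"tx":10,"ty":-3,"tz":-64},{"tx":410,"ty":-108,"tz":-64,"roll":0.165},{"tx":410,"ty":-108,"tz":-64,"roll":0.165},{"tx":410,"ty":-108,"tz":-64,"roll":0.165},{"tx":410,"ty":-108,"tz":-64,"roll":0.165},{"tx":410,"ty":-108,"tz":-64,"roll":0.165},{"tx":410,"ty":-108,"tz":-64,"roll":0.165},{"tx":410,"ty":-108,"tz":-64,"roll":0.165},{"tx":410,"ty":-108,"tz":-64,"roll":0.165},{"tx":410,"ty":-108,"tz":-64,"roll":0.165},{"tx":410,"ty":-108,"tz":-64,"roll":0.165}], grip=95)

```text
validation failed for argument at $.mo...
```

step_arm(moves=[{"tz":0},{"tz":0},{"tz":0}])

```text
validation failed for argument at $.mo...
```

Run:
```python
from h import *
from cell import optics
import cv2
go(589.7,-296,128,.27)
c=optics.read_camera("wrist");cv2.imwrite("pics/w1.png",cv2.resize(c["pixels"],(800,600),interpolation=cv2.INTER_CUBIC));np.savez("wrist.npz",mtx=c["mtx"],view=c["view"])
q=c["view"]@np.array([589.7,-296,177,1]);q=c["mtx"]@q[:3];print((q/q[2])[:2]*1.5625)
```

```text
pos [ 263.2 -566.6  186. ] rot [-3.141 -0.     0.435] shift tx 410.1 ty -107.9 tz 58.0 roll 0.165
[  -96.25031571 -1427.93022984]
```

View pics/w1.png

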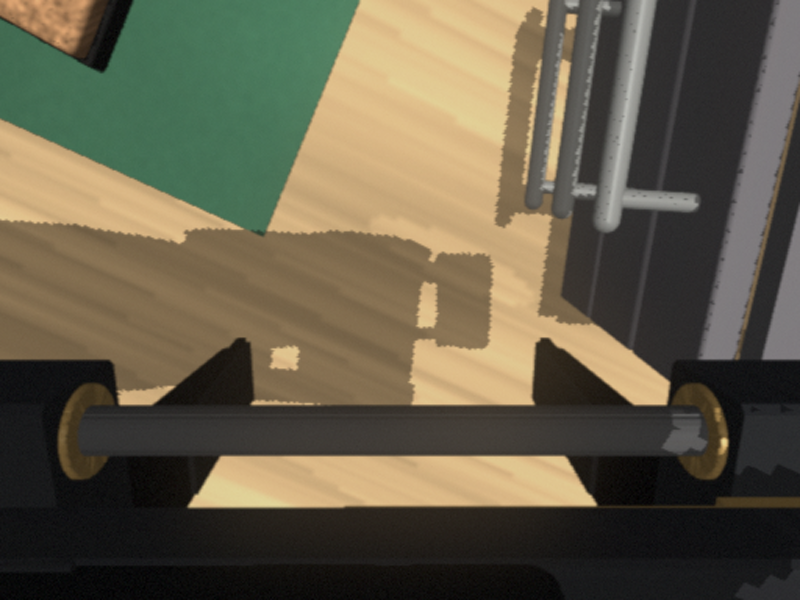

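The move was refused, probably because each row needs all four fields. This picture only shows the start pose: bare bench, with the fingertips at about (240,345) and (545,345).

step_arm(moves=[{"tx":0,"ty":0,"tz":-40,"roll":0},{"tx":10,"ty":-3,"tz":-64,"roll":0},{"tx":410,"ty":-108,"tz":-64,"roll":0.165},{"tx":410,"ty":-108,"tz":-64,"roll":0.165},{"tx":410,"ty":-108,"tz":-64,"roll":0.165},{"tx":410,"ty":-108,"tz":-64,"roll":0.165},{"tx":410,"ty":-108,"tz":-64,"roll":0.165},{"tx":410,"ty":-108,"tz":-64,"roll":0.165},{"tx":410,"ty":-108,"tz":-64,"roll":0.165},{"tx":410,"ty":-108,"tz":-64,"roll":0.165},{"tx":410,"ty":-108,"tz":-64,"roll":0.165},{"tx":410,"ty":-108,"tz":-64,"roll":0.165}], grip=95)

```text
t: 1.15
eef_pos: [591.1, -294.3, 250.4]
tcp_rot: [-3.141, 0.0, 0.27]
ft_force: [0.2, -1.1, -0.6]
opening: 0.998
grip_force: 0.0
```

step_arm(moves=[{"tx":0,"ty":0,"tz":0,"roll":0},{"tx":0,"ty":0,"tz":0,"roll":0},{"tx":0,"ty":0,"tz":0,"roll":0}])

```text
t: 1.4
eef_pos: [589.3, -296.2, 250.2]
tcp_rot: [-3.141, 0.001, 0.27]
ft_force: [1.3, -0.5, -0.2]
opening: 1.002
grip_force: 0.0
```

Run:
```python
from h import *
from cell import optics
import cv2
go(589.7,-296,128,.27)
c=optics.read_camera("wrist");cv2.imwrite("pics/w2.png",cv2.resize(c["pixels"],(800,600),interpolation=cv2.INTER_CUBIC));np.savez("wrist.npz",mtx=c["mtx"],view=c["view"])
q=c["view"]@np.array([589.7,-296,177,1]);q=c["mtx"]@q[:3];print((q/q[2])[:2]*1.5625)
```

```text
pos [ 589.3 -296.2  250.2] rot [-3.141e+00  1.000e-03  2.700e-01] shift tx 0.4 ty -0.1 tz 122.2 roll 0.000
[393.07229431 299.45326224]
```

View pics/w2.png

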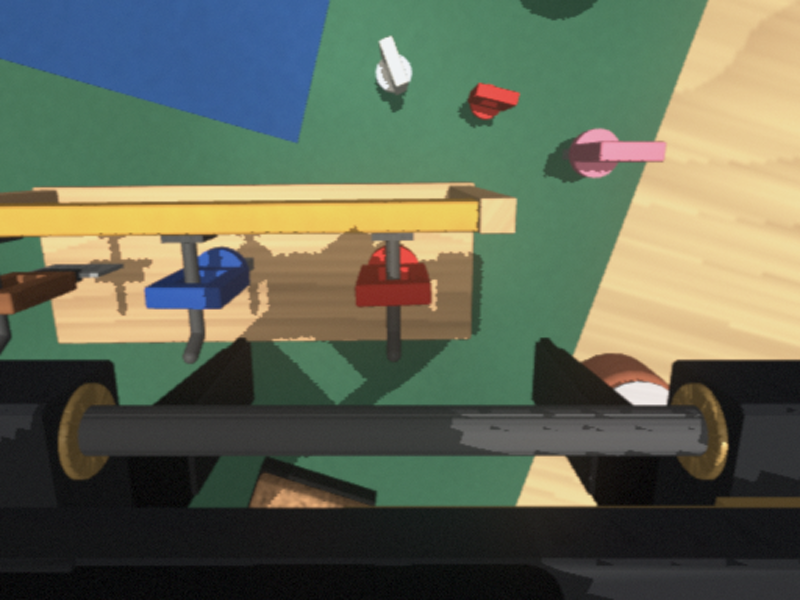

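Run:
```python
from h import *
d=np.load("wrist.npz")
import cv2
yw=.272;R=np.array([[np.cos(yw),-np.sin(yw),0],[np.sin(yw),np.cos(yw),0],[0,0,1]])
def pr(p):
    q=d["view"][:3,:3]@(R@np.array(p,float)+[589.7,-296,67])+d["view"][:3,3];q=d["mtx"]@q;return ((q/q[2])[:2]*1.5625).round(0)
for p in [(-6,20,110),(6,20,110),(-6,-20,110),(6,-20,110),(-6,20,50),(-6,-20,50),(0,17,50),(0,-17,50),(17,0,50),(-36,0,112),(33,0,98)]: print(p,pr(p))
```

```text
(-6, 20, 110) [355. 311.]
(6, 20, 110) [354. 288.]
(-6, -20, 110) [431. 310.]
(6, -20, 110) [432. 288.]
(-6, 20, 50) [361. 285.]
(-6, -20, 50) [425. 285.]
(0, 17, 50) [366. 276.]
(0, -17, 50) [420. 276.]
(17, 0, 50) [393. 249.]
(-36, 0, 112) [393. 366.]
(33, 0, 98) [393. 233.]
```

The wrist view shows the red key head centred at about (393,294) with its hook. It lines up with the prediction in y and yaw, and sits about 2 mm further out in +x. The small red one at (495,98), the pink and the white lie beyond the stand. Descending.

step_arm(moves=[{"tx":1.5,"ty":0,"tz":25,"roll":0},{"tx":1.5,"ty":0,"tz":50,"roll":0},{"tx":1.5,"ty":0,"tz":75,"roll":0},{"tx":1.5,"ty":0,"tz":95,"roll":0},{"tx":1.5,"ty":0,"tz":110,"roll":0},{"tx":1.5,"ty":0,"tz":118,"roll":0},{"tx":1.5,"ty":0,"tz":122,"roll":0},{"tx":1.5,"ty":0,"tz":122,"roll":0},{"tx":1.5,"ty":0,"tz":122,"roll":0}])

```text
t: 2.2
eef_pos: [591.1, -296.5, 129.5]
tcp_rot: [3.141, -0.001, 0.269]
ft_force: [-0.5, -0.1, -0.6]
opening: 0.998
grip_force: 0.0
```

step_arm(grip=30, moves=[{"tx":0,"ty":0,"tz":0,"roll":0},{"tx":0,"ty":0,"tz":0,"roll":0},{"tx":0,"ty":0,"tz":0,"roll":0},{"tx":0,"ty":0,"tz":0,"roll":0},{"tx":0,"ty":0,"tz":0,"roll":0},{"tx":0,"ty":0,"tz":0,"roll":0},{"tx":0,"ty":0,"tz":0,"roll":0},{"tx":0,"ty":0,"tz":0,"roll":0},{"tx":0,"ty":0,"tz":0,"roll":0},{"tx":0,"ty":0,"tz":0,"roll":0}])

```text
t: 3.03
eef_pos: [591.1, -295.8, 128.5]
tcp_rot: [-3.142, 0.0, 0.27]
ft_force: [0.1, 0.6, -0.6]
opening: 0.421
grip_force: 29.9
```

Gripped at 40 mm. Lifting 21 mm, then moving out.

step_arm(moves=[{"tx":0,"ty":0,"tz":-4,"roll":0},{"tx":0,"ty":0,"tz":-9,"roll":0},{"tx":0,"ty":0,"tz":-14,"roll":0},{"tx":0,"ty":0,"tz":-18,"roll":0},{"tx":0,"ty":0,"tz":-21,"roll":0},{"tx":0,"ty":0,"tz":-21,"roll":0},{"tx":0,"ty":0,"tz":-21,"roll":0}])

```text
t: 3.62
eef_pos: [591.1, -295.8, 149.8]
tcp_rot: [3.141, -0.0, 0.27]
ft_force: [-0.9, 0.3, -0.6]
opening: 0.416
grip_force: 29.9
```

step_arm(moves=[{"tx":-4,"ty":0,"tz":0,"roll":0},{"tx":-11,"ty":0,"tz":0,"roll":0},{"tx":-19,"ty":0,"tz":0,"roll":0},{"tx":-28,"ty":0,"tz":0,"roll":0},{"tx":-37,"ty":0,"tz":0,"roll":0},{"tx":-46,"ty":0,"tz":0,"roll":0},{"tx":-55,"ty":0,"tz":0,"roll":0},{"tx":-63,"ty":0,"tz":0,"roll":0},{"tx":-70,"ty":0,"tz":0,"roll":0},{"tx":-75,"ty":0,"tz":0,"roll":0},{"tx":-75,"ty":0,"tz":0,"roll":0}])

```text
t: 4.53
eef_pos: [517.9, -316.1, 149.7]
tcp_rot: [3.142, 0.0, 0.269]
ft_force: [0.0, 0.4, -0.7]
opening: 0.417
grip_force: 29.9
```

```bash
python3 -c "from h import *;go(582.2,205.2,290,2.816)"
```

```text
pos [ 517.9 -316.1  149.7] rot [3.142 0.    0.269] shift tx 200.5 ty -485.5 tz -140.3 roll -2.547
```

step_arm(moves=[{"tx":0,"ty":0,"tz":-6,"roll":-0.03},{"tx":0,"ty":0,"tz":-18,"roll":-0.1},{"tx":0,"ty":0,"tz":-32,"roll":-0.2},{"tx":0,"ty":0,"tz":-48,"roll":-0.3},{"tx":0,"ty":0,"tz":-64,"roll":-0.4},{"tx":0,"ty":0,"tz":-80,"roll":-0.5},{"tx":0,"ty":0,"tz":-96,"roll":-0.6},{"tx":0,"ty":0,"tz":-112,"roll":-0.7},{"tx":0,"ty":0,"tz":-126,"roll":-0.8},{"tx":0,"ty":0,"tz":-135,"roll":-0.87},{"tx":0,"ty":0,"tz":-140,"roll":-0.9},{"tx":0,"ty":0,"tz":-140,"roll":-0.9}])

```text
t: 5.53
eef_pos: [519.3, -315.9, 290.8]
tcp_rot: [3.139, 0.001, 1.171]
ft_force: [0.1, 0.5, -1.0]
opening: 0.42
grip_force: 29.9
```

```bash
python3 -c "from h import *;go(550,-55,290,2.0);go(582.2,205.2,290,2.816)"
```

```text
pos [ 519.3 -315.9  290.8] rot [3.139e+00 1.000e-03 1.171e+00] shift tx 252.3 ty -73.2 tz 0.8 roll -0.829
pos [ 519.3 -315.9  290.8] rot [3.139e+00 1.000e-03 1.171e+00] shift tx 504.5 ty -144.7 tz 0.8 roll -1.645
```

step_arm(moves=[{"tx":8,"ty":-2,"tz":0,"roll":-0.04},{"tx":24,"ty":-7,"tz":0,"roll":-0.12},{"tx":50,"ty":-14,"tz":0,"roll":-0.22},{"tx":80,"ty":-23,"tz":0,"roll":-0.32},{"tx":110,"ty":-32,"tz":0,"roll":-0.42},{"tx":140,"ty":-41,"tz":0,"roll":-0.52},{"tx":170,"ty":-49,"tz":0,"roll":-0.62},{"tx":200,"ty":-58,"tz":0,"roll":-0.71},{"tx":225,"ty":-65,"tz":0,"roll":-0.79},{"tx":242,"ty":-70,"tz":0,"roll":-0.82},{"tx":252,"ty":-73,"tz":0,"roll":-0.83},{"tx":252,"ty":-73,"tz":0,"roll":-0.83}])

```text
t: 6.53
eef_pos: [550.1, -53.6, 289.2]
tcp_rot: [-3.141, -0.0, 2.001]
ft_force: [0.9, 0.0, -0.9]
opening: 0.418
grip_force: 29.9
```

```bash
python3 -c "from h import *;go(582.2,205.2,290,2.816)"
```

```text
pos [550.1 -53.6 289.2] rot [-3.141 -0.     2.001] shift tx 221.9 ty 137.1 tz -0.8 roll -0.815
```

step_arm(moves=[{"tx":7,"ty":4,"tz":0,"roll":-0.04},{"tx":22,"ty":14,"tz":0,"roll":-0.12},{"tx":44,"ty":27,"tz":0,"roll":-0.22},{"tx":70,"ty":43,"tz":0,"roll":-0.32},{"tx":97,"ty":60,"tz":0,"roll":-0.42},{"tx":124,"ty":77,"tz":0,"roll":-0.52},{"tx":150,"ty":93,"tz":0,"roll":-0.62},{"tx":176,"ty":109,"tz":0,"roll":-0.71},{"tx":200,"ty":124,"tz":0,"roll":-0.78},{"tx":215,"ty":133,"tz":0,"roll":-0.81},{"tx":222,"ty":137,"tz":0,"roll":-0.815},{"tx":222,"ty":137,"tz":0,"roll":-0.815}])

```text
t: 7.53
eef_pos: [582.5, 203.9, 288.9]
tcp_rot: [-3.141, -0.0, 2.814]
ft_force: [-0.6, 0.6, -0.7]
opening: 0.418
grip_force: 29.9
```

step_arm(moves=[{"tx":0,"ty":0,"tz":30,"roll":0},{"tx":0,"ty":0,"tz":60,"roll":0},{"tx":0,"ty":0,"tz":80,"roll":0},{"tx":0,"ty":0,"tz":90,"roll":0},{"tx":0,"ty":0,"tz":90,"roll":0},{"tx":0,"ty":0,"tz":90,"roll":0},{"tx":0,"ty":0,"tz":90,"roll":0}])

```text
t: 8.12
eef_pos: [583.0, 203.1, 201.1]
tcp_rot: [3.141, 0.002, 2.814]
ft_force: [-1.0, 0.2, -1.2]
opening: 0.422
grip_force: 29.9
```

Run:
```python
from h import *
from cell import optics
import cv2
go(582.2,205.2,165,2.816)
c=optics.read_camera("wrist");np.savez("wrist.npz",mtx=c["mtx"],view=c["view"])
s=optics.read_camera("scene")["pixels"]
cv2.imwrite("pics/w3raw.png",c["pixels"]);cv2.imwrite("pics/s3raw.png",s)
b=np.zeros((600,800,3),np.uint8)
a=cv2.resize(c["pixels"],(800,600))[:,200:600];b[:,:400]=a
b[:480,400:]=cv2.resize(s[120:216,318:398],(400,480),interpolation=cv2.INTER_CUBIC)
cv2.imwrite("pics/m3.png",b)
def pr(f,p):
    d=np.load(f);q=d["view"][:3,:3]@np.array(p)+d["view"][:3,3];q=d["mtx"]@q;return (q/q[2])[:2]
print("slot in wrist view",pr("wrist.npz",[582.2,205.2,90.])*1.5625-[200,0],"tip",pr("wrist.npz",[582.2,205.2,139.])*1.5625-[200,0])
from cell import env
p=env.state()["eef_pos"]
for z in(-61,-21): print("tip in scene crop",(pr("scene.npz",p+[0,0,z])-[318,120])*5+[400,0])
print("slot",(pr("scene.npz",[582.2,205.2,90.])-[318,120])*5+[400,0])
```

```text
pos [583.  203.1 201.1] rot [3.141e+00 2.000e-03 2.814e+00] shift tx 1.5 ty 1.7 tz 36.1 roll -0.002
slot in wrist view [193.2073129  278.23818352] tip [193.5086282  298.81022889]
tip in scene crop [621.73742765 248.84995444]
tip in scene crop [638.58872623 195.53406872]
slot [604.06890056 309.36536982]
```

View pics/m3.png

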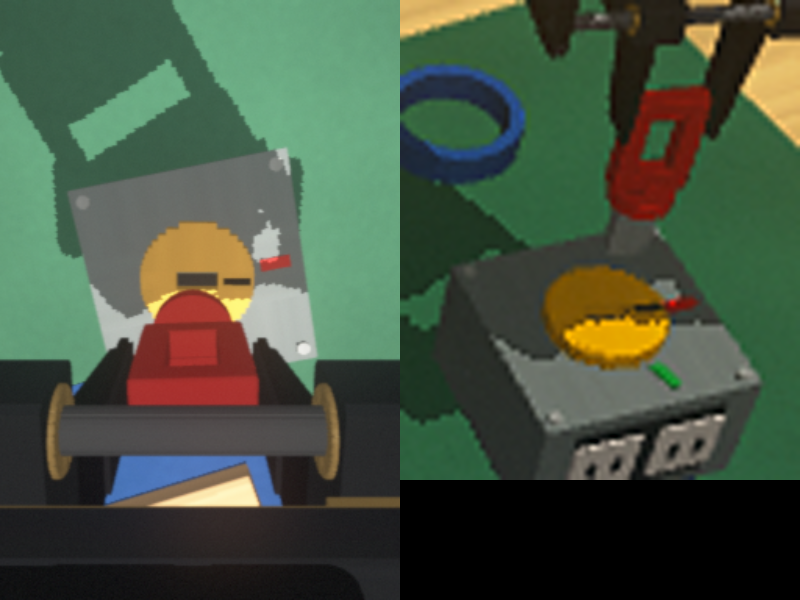

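In the left part (wrist view), the slot is at (197,280) parallel to the tool's y, and the collar and head are centred at about x=194. In the right part (scene view), the key hangs upright above the disc. I'll measure the slot-to-key offset with subpixel code.

Run:
```python
from h import *
import cv2
from cell import env
im=cv2.imread("pics/w3raw.png").astype(int);b,g,r=im[...,0],im[...,1],im[...,2]
# slot
u0=128;x0,x1,y0,y1=u0+100,u0+163,165,195
gray=r[y0:y1,x0:x1]
m=(gray<95);n,l,st,ce=cv2.connectedComponentsWithStats(m.astype(np.uint8))
for i in range(1,n):
    if st[i,4]>15: print("dark",ce[i]+[x0,y0],st[i])
red=((r>70)&(g<60)&(b<60))
for y in range(185,262,5):
    xs=np.where(red[y,190:310])[0]+190
    if len(xs): print(y,xs.min(),xs.max(),(xs.min()+xs.max())/2)
d=np.load("wrist.npz");p=env.state()["eef_pos"]
def pr(p):
    q=d["mtx"]@(d["view"][:3,:3]@p+d["view"][:3,3]);return (q/q[2])[:2].round(1)
yw=2.814;R=np.array([[np.cos(yw),-np.sin(yw),0],[np.sin(yw),np.cos(yw),0],[0,0,1]])
for q in [(0,0,49),(0,0,-11),(17,0,-11),(0,-17,-11),(0,17,-11),(6,20,49),(6,-20,49),(-6,20,49),(-6,-20,49)]: print(q,pr(p+R@np.array(q,float)))
for q in [(0,0),(12.25,0),(0,12.25)]: print("slot",pr(np.r_[582.2,205.2,90]+R@[q[1],q[0],0]))
```

```text
dark [253.87878788 178.5       ] [ 14  10  25   8 198]
dark [279.7  179.92] [44 13 16  4 50]
190 238 264 251.0
195 233 269 251.0
200 230 270 250.0
205 228 274 251.0
210 221 282 251.5
215 219 283 251.0
220 217 285 251.0
225 216 286 251.0
230 213 290 251.5
235 211 291 251.0
240 210 292 251.0
245 209 293 251.0
250 209 293 251.0
255 209 293 251.0
(0, 0, 49) [249.6 252.2]
(0, 0, -11) [249.8 212.8]
(17, 0, -11) [249.8 186.8]
(0, -17, -11) [276.5 212.7]
(0, 17, -11) [223.2 212.8]
(6, 20, 49) [206.4 240.3]
(6, -20, 49) [292.7 240.2]
(-6, 20, 49) [207.3 264. ]
(-6, -20, 49) [291.9 263.9]
slot [251.7 178.1]
slot [238.3 178.1]
slot [251.6 164.9]
```

step_arm(moves=[{"tx":1.6,"ty":2.6,"tz":5,"roll":0.02},{"tx":1.6,"ty":2.6,"tz":15,"roll":0.02},{"tx":1.6,"ty":2.6,"tz":27,"roll":0.02},{"tx":1.6,"ty":2.6,"tz":37,"roll":0.02},{"tx":1.6,"ty":2.6,"tz":44,"roll":0.02},{"tx":1.6,"ty":2.6,"tz":48,"roll":0.02},{"tx":1.6,"ty":2.6,"tz":50,"roll":0.02},{"tx":1.6,"ty":2.6,"tz":51,"roll":0.02},{"tx":1.6,"ty":2.6,"tz":52,"roll":0.02},{"tx":1.6,"ty":2.6,"tz":53,"roll":0.02},{"tx":1.6,"ty":2.6,"tz":54,"roll":0.02},{"tx":1.6,"ty":2.6,"tz":54,"roll":0.02}])

```text
t: 9.22
eef_pos: [581.6, 206.5, 145.6]
tcp_rot: [3.142, 0.0, 2.795]
ft_force: [0.8, 0.4, -0.9]
opening: 0.417
grip_force: 29.9
```

step_arm(moves=[{"tx":0,"ty":0,"tz":1,"roll":0},{"tx":0,"ty":0,"tz":2,"roll":0},{"tx":0,"ty":0,"tz":3,"roll":0},{"tx":0,"ty":0,"tz":4,"roll":0},{"tx":0,"ty":0,"tz":5,"roll":0},{"tx":0,"ty":0,"tz":6,"roll":0},{"tx":0,"ty":0,"tz":6,"roll":0}])

```text
t: 9.8
eef_pos: [581.5, 206.5, 139.3]
tcp_rot: [-3.141, -0.0, 2.795]
ft_force: [0.6, -0.5, -1.5]
opening: 0.419
grip_force: 29.9
```

The blade's full section is in the slot with no force. Continuing towards fully home.

step_arm(moves=[{"tx":0,"ty":0,"tz":2,"roll":0},{"tx":0,"ty":0,"tz":4,"roll":0},{"tx":0,"ty":0,"tz":7,"roll":0},{"tx":0,"ty":0,"tz":10,"roll":0},{"tx":0,"ty":0,"tz":13,"roll":0},{"tx":0,"ty":0,"tz":16,"roll":0},{"tx":0,"ty":0,"tz":19,"roll":0},{"tx":0,"ty":0,"tz":22,"roll":0},{"tx":0,"ty":0,"tz":24,"roll":0},{"tx":0,"ty":0,"tz":25,"roll":0},{"tx":0,"ty":0,"tz":25,"roll":0}])

```text
t: 10.72
eef_pos: [581.5, 206.5, 114.2]
tcp_rot: [-3.141, -0.0, 2.795]
ft_force: [1.1, 0.0, -1.1]
opening: 0.419
grip_force: 29.8
```

step_arm(moves=[{"tx":0,"ty":0,"tz":0.5,"roll":0},{"tx":0,"ty":0,"tz":1,"roll":0},{"tx":0,"ty":0,"tz":1.5,"roll":0},{"tx":0,"ty":0,"tz":2,"roll":0},{"tx":0,"ty":0,"tz":2.5,"roll":0},{"tx":0,"ty":0,"tz":3,"roll":0},{"tx":0,"ty":0,"tz":3,"roll":0}])

```text
t: 11.3
eef_pos: [581.6, 206.6, 111.6]
tcp_rot: [3.142, 0.0, 2.795]
ft_force: [1.0, -1.4, 0.2]
opening: 0.416
grip_force: 29.8
```

step_arm(moves=[{"tx":0,"ty":0,"tz":0.5,"roll":0},{"tx":0,"ty":0,"tz":1,"roll":0},{"tx":0,"ty":0,"tz":1,"roll":0},{"tx":0,"ty":0,"tz":1,"roll":0}])

```text
t: 11.63
eef_pos: [581.8, 206.5, 111.5]
tcp_rot: [3.141, 0.001, 2.795]
ft_force: [-1.7, -2.1, 9.3]
opening: 0.422
grip_force: 29.8
```

Seated: 9 N with no further travel. Turning clockwise.

step_arm(moves=[{"tx":0,"ty":0,"tz":-0.6,"roll":0.03},{"tx":0,"ty":0,"tz":-0.6,"roll":0.1},{"tx":0,"ty":0,"tz":-0.6,"roll":0.18},{"tx":0,"ty":0,"tz":-0.6,"roll":0.26},{"tx":0,"ty":0,"tz":-0.6,"roll":0.34},{"tx":0,"ty":0,"tz":-0.6,"roll":0.42},{"tx":0,"ty":0,"tz":-0.6,"roll":0.5},{"tx":0,"ty":0,"tz":-0.6,"roll":0.58},{"tx":0,"ty":0,"tz":-0.6,"roll":0.66},{"tx":0,"ty":0,"tz":-0.6,"roll":0.74},{"tx":0,"ty":0,"tz":-0.6,"roll":0.8},{"tx":0,"ty":0,"tz":-0.6,"roll":0.8}])

```text
t: 12.63
eef_pos: [582.2, 206.5, 111.6]
tcp_rot: [3.14, 0.001, 1.992]
ft_force: [4.1, -1.5, 3.3]
opening: 0.422
grip_force: 29.9
```

```bash
python3 -c "
from cell import env;s=env.state();print(s['moment'].round(3),s['ft_force'].round(1))"
```

```text
[-0.364 -0.728 -0.009] [ 4.1 -1.5  3.3]
```

step_arm(moves=[{"tx":0,"ty":0,"tz":0,"roll":0.05},{"tx":0,"ty":0,"tz":0,"roll":0.1},{"tx":0,"ty":0,"tz":0,"roll":0.15},{"tx":0,"ty":0,"tz":0,"roll":0.2},{"tx":0,"ty":0,"tz":0,"roll":0.24},{"tx":0,"ty":0,"tz":0,"roll":0.24}])

```text
t: 13.13
eef_pos: [582.3, 206.5, 111.6]
tcp_rot: [3.14, 0.0, 1.755]
ft_force: [3.8, -2.2, 2.8]
opening: 0.416
grip_force: 29.9
```

```bash
python3 -c "
from cell import env;s=env.state();print(s['moment'].round(3),s['ft_force'].round(1))"
```

```text
[-0.395 -0.961 -0.019] [ 3.8 -2.2  2.8]
```

step_arm(moves=[{"tx":0,"ty":0,"tz":0,"roll":0.02},{"tx":0,"ty":0,"tz":0,"roll":0.04},{"tx":0,"ty":0,"tz":0,"roll":0.06},{"tx":0,"ty":0,"tz":0,"roll":0.08},{"tx":0,"ty":0,"tz":0,"roll":0.08}])

```text
t: 13.55
eef_pos: [582.3, 206.6, 111.6]
tcp_rot: [3.14, 0.0, 1.674]
ft_force: [4.9, -2.0, 4.4]
opening: 0.421
grip_force: 29.9
```

```bash
python3 -c "
from cell import env;s=env.state();print(s['moment'].round(3),s['ft_force'].round(1))"
```

```text
[-0.442 -1.228  0.011] [ 4.9 -2.   4.4]
```

step_arm(moves=[{"tx":0,"ty":0,"tz":0,"roll":0.02},{"tx":0,"ty":0,"tz":0,"roll":0.04},{"tx":0,"ty":0,"tz":0,"roll":0.06},{"tx":0,"ty":0,"tz":0,"roll":0.06}])

```text
t: 13.88
eef_pos: [582.3, 206.5, 111.6]
tcp_rot: [3.14, -0.0, 1.614]
ft_force: [5.5, -2.5, 4.9]
opening: 0.417
grip_force: 29.9
```

Run:
```python
from cell import env,optics
import cv2,numpy as np
s=env.state();print(s['moment'].round(3),s['ft_force'].round(1),s['tcp_rot'].round(3))
t=optics.read_camera("top")["pixels"];c=optics.read_camera("scene")["pixels"];w=optics.read_camera("wrist")["pixels"]
b=np.zeros((600,800,3),np.uint8)
b[:325,:375]=cv2.resize(c[160:225,320:395],(375,325),interpolation=cv2.INTER_CUBIC)
b[:360,400:790]=cv2.resize(t[138:198,108:173],(390,360),interpolation=cv2.INTER_CUBIC)
b[360:,:400]=cv2.resize(w[130:250,155:355],(400,240),interpolation=cv2.INTER_CUBIC)
cv2.imwrite("pics/m4.png",b)
```

```text
[-0.457 -1.259  0.038] [ 5.5 -2.5  4.9] [ 3.14  -0.     1.614]
```

View pics/m4.png

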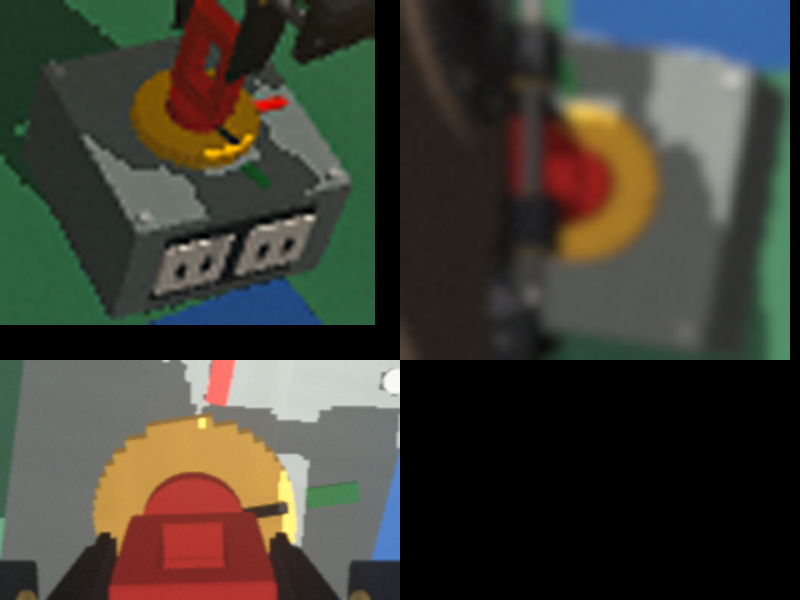

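The wrist panel at the lower left shows the disc's black line (245,513)→(285,507) pointing at the green mark (330,493), so it is at or very near the stop. A little more turn will confirm it.

step_arm(moves=[{"tx":0,"ty":0,"tz":0,"roll":0.03},{"tx":0,"ty":0,"tz":0,"roll":0.06},{"tx":0,"ty":0,"tz":0,"roll":0.08},{"tx":0,"ty":0,"tz":0,"roll":0.08},{"tx":0,"ty":0,"tz":0,"roll":0.08}])

```text
t: 14.45
eef_pos: [582.3, 206.5, 111.6]
tcp_rot: [3.14, 0.0, 1.537]
ft_force: [4.6, -2.3, 5.1]
opening: 0.42
grip_force: 30.8
```

Run:
```python
from cell import env,optics
import cv2,numpy as np
s=env.state();print(s['moment'].round(3),s['ft_force'].round(1),s['tcp_rot'].round(3),s['joints'].round(2))
w=optics.read_camera("wrist")["pixels"];cv2.imwrite("pics/w5.png",w)
```

```text
[-0.406 -1.191  0.828] [ 4.6 -2.3  5.1] [3.14  0.    1.537] [ 0.23  0.56  1.66 -0.    0.92  0.27]
```

The moment jumped to 0.83 N m, so the stop is reached. Relaxing the twist, releasing and rising.

step_arm(moves=[{"tx":0,"ty":0,"tz":0,"roll":-0.03},{"tx":0,"ty":0,"tz":0,"roll":-0.06},{"tx":0,"ty":0,"tz":0,"roll":-0.06}])

```text
t: 14.75
eef_pos: [582.1, 206.6, 111.6]
tcp_rot: [3.14, -0.0, 1.597]
ft_force: [3.6, -1.6, 5.9]
opening: 0.42
grip_force: 29.8
```

step_arm(grip=80, moves=[{"tx":0,"ty":0,"tz":0,"roll":0},{"tx":0,"ty":0,"tz":0,"roll":0},{"tx":0,"ty":0,"tz":0,"roll":0},{"tx":0,"ty":0,"tz":0,"roll":0},{"tx":0,"ty":0,"tz":0,"roll":0},{"tx":0,"ty":0,"tz":0,"roll":0},{"tx":0,"ty":0,"tz":0,"roll":0},{"tx":0,"ty":0,"tz":0,"roll":0}])

```text
t: 15.42
eef_pos: [581.5, 206.5, 111.1]
tcp_rot: [-3.141, 0.0, 1.595]
ft_force: [-0.1, 0.4, -0.4]
opening: 0.837
grip_force: 0.0
```

step_arm(moves=[{"tx":0,"ty":0,"tz":-5,"roll":0},{"tx":0,"ty":0,"tz":-15,"roll":0},{"tx":0,"ty":0,"tz":-30,"roll":0},{"tx":0,"ty":0,"tz":-50,"roll":0},{"tx":0,"ty":0,"tz":-75,"roll":0},{"tx":0,"ty":0,"tz":-100,"roll":0},{"tx":0,"ty":0,"tz":-120,"roll":0},{"tx":0,"ty":0,"tz":-130,"roll":0},{"tx":0,"ty":0,"tz":-130,"roll":0},{"tx":0,"ty":0,"tz":-130,"roll":0}])

```text
t: 16.25
eef_pos: [581.3, 206.5, 241.0]
tcp_rot: [3.141, 0.0, 1.595]
ft_force: [-0.3, -0.4, -0.5]
opening: 0.844
grip_force: 0.0
```

Run:
```python
from cell import env,optics
import cv2,numpy as np
c=optics.read_camera("scene")["pixels"];w=optics.read_camera("wrist")["pixels"]
b=np.zeros((600,800,3),np.uint8)
b[:325,:375]=cv2.resize(c[160:225,320:395],(375,325),interpolation=cv2.INTER_CUBIC)
b[:300,400:]=cv2.resize(w[:,:],(400,300),interpolation=cv2.INTER_AREA)
b[330:570,:400]=cv2.resize(w[100:220,155:355],(400,240),interpolation=cv2.INTER_CUBIC)
b[300:,400:]=cv2.resize(c[120:320,130:397],(400,300),interpolation=cv2.INTER_CUBIC)
cv2.imwrite("pics/m6.png",b)
```

```text
(no output)
```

View pics/m6.png

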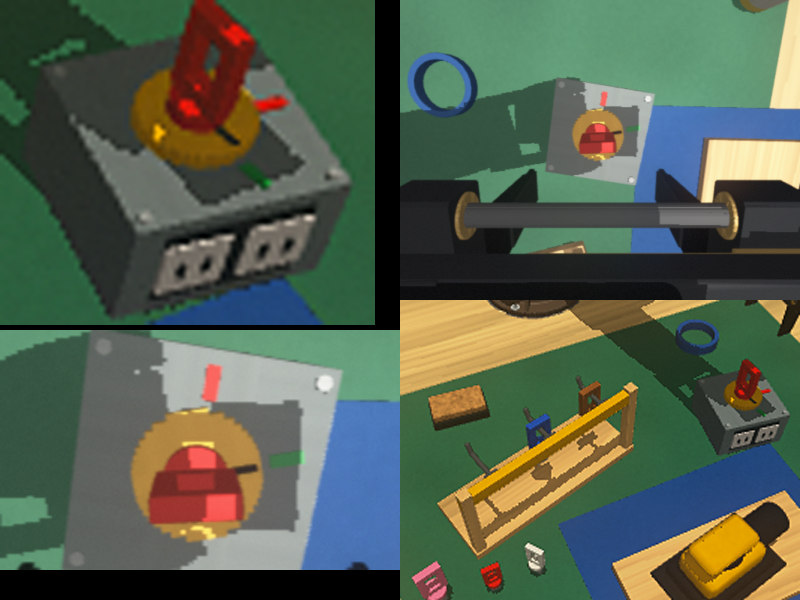

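The red key stands home in the switch, with the line (247,469) pointing at the green mark (287,460). The blue key and scraper are still on their hooks and nothing else has moved. Handing in.

```bash
python3 -c "from cell import env;print(env.job_done())"
```

```text
the job is handed in; nothing more can be done
None
```

The red key is off its hook, fully home in the switch and turned clockwise to the stop at the green mark; the gripper is clear, nothing else was moved, and the job is handed in at about 16 s.

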